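Press a keypad home in its carrier

ROBOT

A 6-joint arm with a two-finger parallel gripper is mounted at the origin on the work surface. World frame = base frame: x ahead of the robot, y to its left, z up, the work surface at z = 0. Lengths are in m, angles in rad, forces in N, time in s.
With the tool pointing down it reaches from about 0.325 to 0.775 m from the base axis. Payload 5.5 kg.
Tool frame: the origin (TCP) lies on the centre line of the jaws, within the pads' length; the fingertips stand 8 mm ahead of it and the grasp point (between the pads) lies 11 mm behind it; z points along the fingers, y is the line along which they close (so a half turn about z gives the same grasp; the last joint's range is limited). The gripper opens to 88 mm and grips with 3 to 60 N. Pads are 20 mm wide; open, the fingers measure 115 mm over their backs; the gripper's body (75 mm by 178 mm) begins 61 mm behind the grasp point.
Start: joints at [1.275, 0.091, 1.231, -0, 1.82, -0.057], TCP at [0.142, 0.583, 0.231] pointing down, gripper open.
Joint ranges: [-2.87, 2.87], [-0.86, 2.18], [0.17, 2.46], [-1.51, 4.65], [0.06, 2.69], [-2.65, 2.65]. Speed limits (rad/s): [2.57, 2.57, 3.01, 3.14, 3.14, 3.14].

INTERFACE

Orientations are given as a unit quaternion [x, y, z, w].
In Python, from cell import get_obs, capture, camera_params, finish_job, trace gives the robot as it stands.
- The arm moves only by the tool apply_moves, never from a script. Its argument "increments" is a list of rows, each an object of numbers: "fingers": the closure, from -1 (fully open) to 1 (shut); "tx", "ty", "tz": the shift along the tool's x, y, z normalised to -1 to 1, where 1 is 0.025 m; "yaw": the turn about the tool's z normalised to -1 to 1, where 1 is 5 degrees. In form: [{"fingers": .., "tx": .., "ty": .., "tz": .., "yaw": ..}, ...]. A call has 1 to 20 rows; each row shifts and turns the commanded pose from where the row before left it, along the tool's axes as they then stand; what a row does not reach is not made up. A row lasts 1/10 s, in which the tool goes at most 50 mm and 8.59 degrees, less where a joint would pass 70% of its speed; a pose out of reach is approached as far as the arm can. A call with a number of a shift or a turn outside -1 to 1 is refused whole. A call with a gripper value outside its range is refused whole. The fingers move at their own pace and stop on an object; "newtons" is the grip in N (left out, the last holds). Time passes only in rows, so rows that do not move let the fingers close. It gives the time, the measured TCP pose, the force, the opening and the grip force at its end, in the units of the state.
- get_obs(): the state, without advancing time (a new reading comes with each control period).
- capture(name): name is "scene" or "top" or "wrist"; returns the picture (420x560x3 uint8, red, green, blue); there is no depth.
- camera_params(name): a dict with "intrinsics" (3x3 intrinsics, pixels), "dist" ([k1, k2, p1, p2, k3] as OpenCV has them; the pictures are not rectified), "origin" and "rotation" of the camera in the world; the wrist camera has in their place "hand_eye" (4x4, takes a point from camera to tool coordinates, whose origin is the TCP and whose axes are the flange's). Camera axes: x right, y down, z forward; pixel columns grow to the right and rows downward; lengths in m; the calibration is good to about 2 mm. A picture is of the moment at which its call begins: read the wrist's pose just before it. camera_params takes no time and is no camera call.
- finish_job(): hands the job in; it is judged then, once.
Trained networks look in the newest picture that a camera, given by its name, has taken for a name from the list of things; names that differ only in an ending like _2 or _b are one class to them, and where a whole thing is asked for, a point or a joint stands for the part that bears it (a point fixed in the world has none). Each returns a list of dicts, best first, with "conf" (0 to 1); they miss things now and then, are a little off and sometimes report something else, mostly with a low value. They report only what shows in the picture. A call takes as long as a camera call. They do not tell look-alikes from the thing itself.
- trace(name, camera): "region" (420x560 bool, what is visible of it) and "rect" ([left, top, right, bottom] in pixels, round what is visible of it).
The state is a dict: "t": time; "joints": joint angles; "dq": joint speeds; "joint_torque": joint torques, N m; "tool_pos": TCP position; "ee_rot": TCP orientation; "force": force on the tool from outside, world axes, zero at the start; "wrist_torque": the same for the moment, N m; "opening": opening from 0.0 (shut) to 1.0 (fully open); "finger_force": force on a finger pad.
Only numpy, scipy, OpenCV 4.12 (cv2) and the standard library are available. Lean on these libraries where they do the work, as an engineer would, in place of code of your own. Each camera call takes 0.05 s, during which the arm holds its last target. There are 200 camera calls.

TASK

Two keypad carriers lie in the hooded rack: take out the one whose black keypad still stands proud, slide it keypad end first into the green press until it is fully home against the back stop, and let go of it. Then push the press's plunger head down to its stop so that the keypad is pressed in flush, and let the plunger spring back up, leaving the carrier home in the press. Press the keypad in only with the press, and do not disturb the finished carrier, the wrench, the can or the tray.

Things in the scene. Friction and masses are not known exactly. Their poses are not given: they have to be found in the camera images.
- carrier: The work: aluminium keypad carrier, a flat bar 180 long (x), 50 wide, 25 high, loose, about 0.2 kg, flat on the bench in one bay of the rack, tail under the hood, some 73 mm of its keypad end out. Origin: centre of its underside, z up. Keypad end +x: full width from x = -30 to +90. Tail, x = -90 to -30: 30 wide. Pocket x = 28 to 72 holds a black rubber keypad (44 x 34), about 10 proud.
- carrier_tail (a point): Middle of the carrier's tail end face (carrier x = -90, 12.5 above its underside).
- keypad_top (a point): Centre of the top of the black keypad of the carrier, at carrier x = +50; 35 above the carrier's underside when fully proud, 25 when flush. Axes as the carrier's.
- keypad (a joint): How far the keypad is pressed into the carrier, m: 0 = 10 mm proud, 0.010 = flush with the carrier's top. Stiff push fit (about 5 N); it stays where it is pressed.
- spare: Bystander: an already finished carrier, the same in size and form but with its keypad flush. It lies in the other bay. Origin and axes as carrier.
- rack: Fixed grey sheet-metal rack: a hood 115 deep (x), 180 wide (y), roof 51 to 55 above the bench, no floor. Two bays on y = +53 and -53, each 66 wide between walls, parted by a 40 wide block. Origin: centre of its footprint on the bench; the mouths face +x, at x = +57.5; back wall at x = -57.
- press: Fixed green spring press. Origin on the bench on the plunger axis, z up; loaded from -x; column at x = +77. Bed x = -90 to +100, 120 wide, top 20 above the bench. Head 70 wide, 95 to 165 above the bench, overhangs x = -34 to +96. The plunger's foot (44 x 40) hangs 75 above the bench when up.
- nest (a point): Point on the bed's top on the plunger axis, 20 above the bench, axes as the press. Two rails 57 apart, 13 high, x = -35 to +40, flare out to x = -54 at the mouth; back stop face at x = +40. A carrier that is home has the press's yaw and its keypad end on the back stop: keypad centre over this point, carrier origin at x = -50, y = 0.
- plunger_top (a point): Centre of the top of the black mushroom-shaped plunger head (60 mm across), 235 above the bench when up.
- plunger (a joint): How far the plunger is pressed down, m: 0 = up (its spring returns it), 0.030 = at its stop, where the foot is level with the carrier's top. About 4 N at the top, 11 N at the stop, plus 5 N to push a keypad in.
- wrench: Bystander: steel open-end wrench 160 long lying along its x across the front of the rack, under 15 high; origin under its middle.
- can: Bystander: steel can, 56 across, 100 high, standing on one side of the press's loading lane; origin: centre of its underside.
- tray: Bystander: grey open plastic tray of loose keypads, 110 (x) x 80 (y) x 35 high, on the other side of the loading lane; origin: centre of its underside.
Mind the look-alikes: they are no part of the job. What is shaped like the carrier but brown or purple is not meant. There is more than one size of the press; the one meant has the size given above.

How it is judged:
By the outcome, as a careful person would: the job done as asked, in the order asked, and still so for the second after the job is handed in, with the robot touching nothing.
It also fails if it takes over 64 s, if anything falls off the work surface, if the arm or the gripper's body presses on something with over 40 N, if the wrist force passes 120 N, or if a joint passes its speed limit or range.

## Working session

There is one attempt and no reset: what is moved stays moved. The work goes in short steps, Python scripts to look and compute and a tool call to move; the robot and the scene stay as the last step left them, time stands still between calls to the robot, and variables do not carry over. Pictures are saved under pics/ and viewed, at most 10 in all, crops included, and the job is handed in when it is done.

Besides the shell and the picture viewer there is one more tool, called by a JSON object that holds its "method" and its "body", one argument or row to a line. apply_moves: Moves the arm, as the interface text tells. Its arguments: {"type":"object","properties":{"increments":{"type":"array","items":{"type":"object","properties":{"fingers":{"type":"number"},"tx":{"type":"number"},"ty":{"type":"number"},"tz":{"type":"number"},"yaw":{"type":"number"}}}},"newtons":{"type":"number"}},"required":["increments"]}

```bash
mkdir -p pics; cat > s1.py <<'E'
import cv2,numpy as np
from cell import *
o=get_obs();print(o['t'],o['tool_pos'],o['ee_rot'],o['force'])
for c in ['scene','top']:
    im=capture(c);cv2.imwrite(f'pics/{c}1.png',im[:,:,::-1])
    p=camera_params(c);print(c,p)
    for n in ['carrier','spare','rack','press','keypad_top','plunger_top','wrench','can','tray']:
        print(n,[(round(r['conf'],2),[int(v) for v in r['rect']]) for r in trace(n,c)])
print(camera_params('wrist'))
E
python3 s1.py
```

```text
0.0 [0.14184222 0.5827064  0.22950172] [ 1.19129323e-01  9.92878266e-01 -9.63806072e-04 -1.58552088e-04] [0.50294756 0.02892276 0.69580168]
scene {'intrinsics': array([[459.63029777,   0.        , 270.64280163],
       [  0.        , 459.63029777, 208.79203141],
       [  0.        ,   0.        ,   1.        ]]), 'dist': array([-0.02945166,  0.        ,  0.        ,  0.        ,  0.        ]), 'origin': array([1.39978354, 0.0022048 , 0.96847938]), 'rotation': array([ 0.66714274,  0.62698188, -0.27903551, -0.28974725])}
carrier [(0.95, [290, 263, 313, 328]), (0.81, [374, 259, 432, 323]), (0.65, [340, 236, 368, 254])]
spare [(0.76, [335, 213, 366, 230])]
rack [(0.64, [359, 197, 417, 257])]
press [(0.75, [63, 114, 176, 229]), (0.61, [99, 205, 188, 294])]
keypad_top [(0.74, [379, 267, 403, 288]), (0.52, [347, 235, 362, 245]), (0.48, [294, 297, 310, 319])]
plunger_top [(0.93, [94, 117, 136, 195]), (0.63, [123, 203, 148, 262])]
wrench [(0.83, [274, 222, 291, 258])]
can [(0.75, [193, 209, 217, 251])]
tray [(0.77, [166, 289, 221, 332]), (0.25, [361, 200, 415, 258])]
top {'intrinsics': array
[... 808 characters left out ...]
0.63, [252, 196, 270, 252])]
can [(0.91, [327, 215, 354, 236])]
tray [(0.87, [325, 121, 368, 159])]
{'intrinsics': array([[335.42152746,   0.        , 278.66084007],
       [  0.        , 335.42152746, 205.17860958],
       [  0.        ,   0.        ,   1.        ]]), 'dist': array([0.00054496, 0.        , 0.        , 0.        , 0.        ]), 'hand_eye': array([[ 8.10556161e-05, -9.55386099e-01, -2.95359773e-01,
         8.11243816e-02],
       [ 9.99999930e-01, -3.06275708e-05,  3.73499629e-04,
         8.14030874e-04],
       [-3.65882506e-04, -2.95359783e-01,  9.55386029e-01,
        -1.53431037e-01],
       [ 0.00000000e+00,  0.00000000e+00,  0.00000000e+00,
         1.00000000e+00]])}
```

View pics/top1.png

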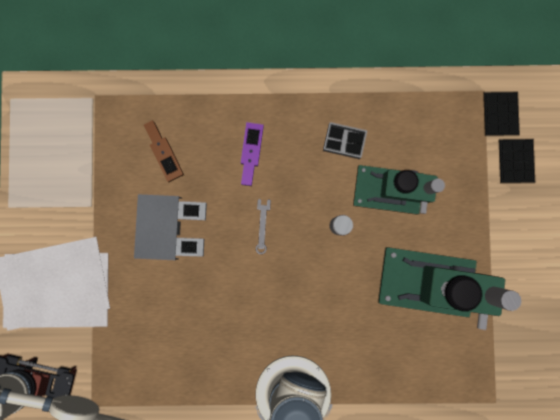

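View pics/scene1.png

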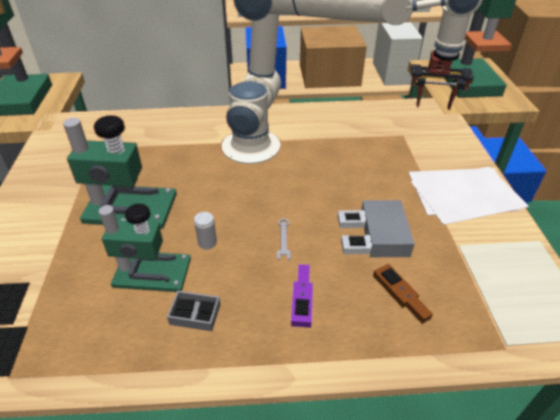

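Top and scene views: the rack is at top px (157,227) with carriers at (191,211) and (189,247). The small press (355–444,166–215) has bed dimensions that match. The can is at (342,225) and the tray at (345,140). I'll zoom in on the two keypads and get rough positions.

```bash
cat > h.py <<'E'
import cv2,numpy as np
from cell import *
from scipy.spatial.transform import Rotation as R
def cam(c,o=None):
    p=camera_params(c)
    if c=='wrist':
        o=o or get_obs(); T=np.eye(4);T[:3,:3]=R.from_quat(o['ee_rot']).as_matrix();T[:3,3]=o['tool_pos']
        T=T@p['hand_eye']; return p['intrinsics'],p['dist'],T[:3,:3],T[:3,3]
    return p['intrinsics'],p['dist'],R.from_quat(p['rotation']).as_matrix(),np.array(p['origin'])
def back(C,px,z):
    K,d,Rm,t=C
    u=cv2.undistortPoints(np.array(px,float).reshape(-1,1,2),K,d)[:,0]
    r=np.c_[u,np.ones(len(u))]@Rm.T
    return t+r*((z-t[2])/r[:,2])[:,None]
def proj(C,P):
    K,d,Rm,t=C
    return cv2.projectPoints((np.array(P,float)-t)@Rm,np.zeros(3),np.zeros(3),K,d)[0][:,0]
def box(C,region,z):
    c=max(cv2.findContours(region.astype(np.uint8),cv2.RETR_EXTERNAL,cv2.CHAIN_APPROX_NONE)[0],key=cv2.contourArea)
    w=back(C,c[:,0,:],z)[:,:2]*1000
    (x,y),(a,b),th=cv2.minAreaRect(w.astype(np.float32)); return [round(float(v),1) for v in (x,y,a,b,th)]
E
cat > s2.py <<'E'
from h import *
C=cam('top'); a=cv2.imread('pics/top1.png')[190:270,130:275];s=cv2.imread('pics/scene1.png')[190:270,300:445]
cv2.imwrite('pics/z.png',cv2.resize(np.vstack([a,s]),None,fx=3.7,fy=3.7,interpolation=cv2.INTER_CUBIC))
capture('top')
for n,z in [('carrier',.025),('spare',.025),('rack',.055),('press',.02),('plunger_top',.235),('wrench',.01),('can',.1),('tray',.035)]:
    for r in trace(n,'top'): print(n,round(r['conf'],2),r['rect'],box(C,r['region'],z))
E
python3 s2.py
```

```text
carrier 0.97 [145.8, 121.7, 187.1, 183.1] [696.9, 370.5, 184.2, 52.8, 26.3]
carrier 0.91 [241.7, 124.0, 261.1, 184.4] [683.8, 115.6, 53.2, 180.9, 81.4]
carrier 0.81 [179.9, 204.6, 207.7, 220.9] [522.0, 283.0, 80.5, 51.7, 89.4]
spare 0.97 [177.4, 238.4, 201.9, 257.7] [420.5, 290.3, 77.6, 48.4, 89.4]
rack 0.81 [135.8, 194.6, 179.6, 257.4] [478.0, 375.1, 121.9, 180.5, 87.1]
press 0.71 [378.4, 246.2, 521.4, 331.0] [298.1, -449.4, 405.1, 183.9, 76.0]
press 0.69 [353.5, 166.6, 445.0, 214.0] [577.2, -311.3, 258.5, 127.7, 82.6]
press 0.3 [184.0, 204.7, 199.6, 216.6] [523.7, 286.8, 40.5, 31.7, 89.4]
plunger_top 0.89 [393.0, 170.8, 419.8, 193.6] [579.9, -273.3, 58.6, 54.4, 88.7]
plunger_top 0.71 [444.0, 275.2, 483.1, 311.0] [307.3, -406.5, 92.0, 91.1, 34.3]
wrench 0.9 [255.1, 197.0, 270.5, 251.7] [477.4, 80.0, 40.6, 156.2, 89.5]
can 0.61 [330.2, 216.9, 348.7, 235.8] [476.3, -130.7, 59.7, 54.2, 89.4]
tray 0.68 [324.3, 124.1, 371.1, 156.8] [719.1, -156.5, 112.3, 85.8, 76.7]
```

View pics/z.png

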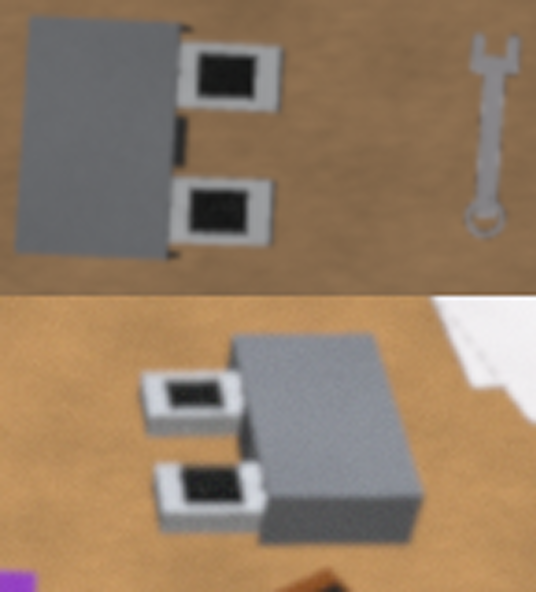

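{"method": "apply_moves", "body": {
  "increments": [
    {"tx": -0.98, "ty": -0.46, "tz": -0.05},
    {"tx": -0.98, "ty": -0.46, "tz": -0.05},
    {"tx": -0.98, "ty": -0.46, "tz": -0.05},
    {"tx": -0.98, "ty": -0.46, "tz": -0.05},
    {"tx": -0.98, "ty": -0.46, "tz": -0.05},
    {"tx": -0.98, "ty": -0.46, "tz": -0.05},
    {"tx": -0.98, "ty": -0.46, "tz": -0.05},
    {"tx": -0.98, "ty": -0.46, "tz": -0.05},
    {"tx": -0.98, "ty": -0.46, "tz": -0.05},
    {"tx": -0.98, "ty": -0.46, "tz": -0.05},
    {"tx": -0.98, "ty": -0.46, "tz": -0.05},
    {"tx": -0.98, "ty": -0.46, "tz": -0.05},
    {"tx": -0.98, "ty": -0.46, "tz": -0.05},
    {"tx": -0.98, "ty": -0.46, "tz": -0.05},
    {"tx": -0.98, "ty": -0.46, "tz": -0.05},
    {"tx": -0.98, "ty": -0.46, "tz": -0.05},
    {"tx": -0.98, "ty": -0.46, "tz": -0.05}
  ]
}}

```text
invalid input
```

{"method": "apply_moves", "body": {
  "increments": [
    {"yaw": 1},
    {"yaw": 1},
    {"yaw": 1},
    {"yaw": 1},
    {"yaw": 1},
    {"yaw": 1},
    {"yaw": 1},
    {"yaw": 1},
    {"yaw": 1},
    {"yaw": 1},
    {"yaw": 1},
    {"yaw": 1},
    {"yaw": 1},
    {"yaw": 1},
    {"yaw": 1},
    {"yaw": 1},
    {}
  ]
}}

```text
invalid input
```

```bash
cat > s3.py <<'E'
from h import *
o=get_obs();C=cam('wrist',o);print(o['t'],o['tool_pos'],R.from_quat(o['ee_rot']).as_matrix()[:,0])
im=capture('wrist');cv2.imwrite('pics/w1.png',im[:,:,::-1])
for n,z in [('carrier',.025),('spare',.025),('rack',.055),('keypad_top',.025),('keypad_top',.035)]:
    for r in trace(n,'wrist'): print(n,round(r['conf'],2),r['rect'],box(C,r['region'],z))
C=cam('scene');capture('scene')
for n,z in [('carrier',.025),('spare',.025),('keypad_top',.025),('keypad_top',.035)]:
    for r in trace(n,'scene'): print(n,round(r['conf'],2),box(C,r['region'],z))
E
python3 s3.py
```

```text
1.45 [0.14193454 0.58296854 0.23063522] [-9.71611000e-01  2.36584159e-01  4.19224705e-06]
rack 0.67 [132.2, 365.7, 240.9, 418.8] [372.2, 404.9, 130.7, 81.8, 76.3]
carrier 0.97 [708.3, 368.2, 190.0, 65.1, 26.5]
carrier 0.96 [694.5, 114.5, 50.0, 196.2, 81.4]
carrier 0.84 [534.7, 285.2, 87.8, 75.9, 87.2]
spare 0.62 [431.7, 290.8, 82.8, 72.8, 86.1]
spare 0.28 [532.6, 284.3, 85.6, 72.8, 86.1]
keypad_top 0.78 [734.0, 108.5, 32.4, 50.4, 83.3]
keypad_top 0.54 [653.2, 353.1, 48.3, 38.4, 26.6]
keypad_top 0.46 [518.0, 289.6, 48.7, 42.9, 86.1]
keypad_top 0.2 [473.2, 385.2, 136.0, 234.1, 86.1]
keypad_top 0.78 [741.1, 107.3, 32.1, 49.8, 83.3]
keypad_top 0.54 [661.1, 349.4, 47.8, 37.9, 26.6]
keypad_top 0.46 [527.3, 286.6, 48.2, 42.4, 86.1]
keypad_top 0.2 [483.0, 381.1, 134.6, 231.7, 86.1]
```

View pics/w1.png

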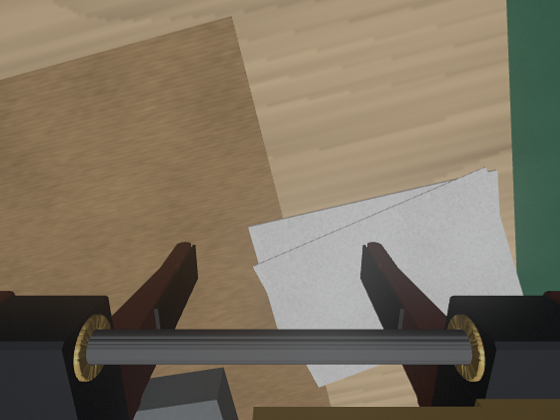

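The moves were refused, probably because every row needs all its keys; the wrist picture only shows the bare start area. I'm resending with full rows.

{"method": "apply_moves", "body": {
  "increments": [
    {"fingers": -1, "tx": -0.98, "ty": -0.46, "tz": -0.05, "yaw": 0},
    {"fingers": -1, "tx": -0.98, "ty": -0.46, "tz": -0.05, "yaw": 0},
    {"fingers": -1, "tx": -0.98, "ty": -0.46, "tz": -0.05, "yaw": 0},
    {"fingers": -1, "tx": -0.98, "ty": -0.46, "tz": -0.05, "yaw": 0},
    {"fingers": -1, "tx": -0.98, "ty": -0.46, "tz": -0.05, "yaw": 0},
    {"fingers": -1, "tx": -0.98, "ty": -0.46, "tz": -0.05, "yaw": 0},
    {"fingers": -1, "tx": -0.98, "ty": -0.46, "tz": -0.05, "yaw": 0},
    {"fingers": -1, "tx": -0.98, "ty": -0.46, "tz": -0.05, "yaw": 0},
    {"fingers": -1, "tx": -0.98, "ty": -0.46, "tz": -0.05, "yaw": 0},
    {"fingers": -1, "tx": -0.98, "ty": -0.46, "tz": -0.05, "yaw": 0},
    {"fingers": -1, "tx": -0.98, "ty": -0.46, "tz": -0.05, "yaw": 0},
    {"fingers": -1, "tx": -0.98, "ty": -0.46, "tz": -0.05, "yaw": 0},
    {"fingers": -1, "tx": -0.98, "ty": -0.46, "tz": -0.05, "yaw": 0},
    {"fingers": -1, "tx": -0.98, "ty": -0.46, "tz": -0.05, "yaw": 0},
    {"fingers": -1, "tx": -0.98, "ty": -0.46, "tz": -0.05, "yaw": 0},
    {"fingers": -1, "tx": -0.98, "ty": -0.46, "tz": -0.05, "yaw": 0},
    {"fingers": -1, "tx": -0.98, "ty": -0.46, "tz": -0.05, "yaw": 0}
  ],
  "newtons": 40
}}

```text
t: 3.7
tool_pos: [0.5012, 0.2937, 0.252]
ee_rot: [0.119, 0.993, 0.0, 0.0]
force: [0.0, 0.0, 0.3]
opening: 1.002
finger_force: 0.0
```

{"method": "apply_moves", "body": {
  "increments": [
    {"fingers": -1, "tx": 0, "ty": 0, "tz": 0, "yaw": 1},
    {"fingers": -1, "tx": 0, "ty": 0, "tz": 0, "yaw": 1},
    {"fingers": -1, "tx": 0, "ty": 0, "tz": 0, "yaw": 1},
    {"fingers": -1, "tx": 0, "ty": 0, "tz": 0, "yaw": 1},
    {"fingers": -1, "tx": 0, "ty": 0, "tz": 0, "yaw": 1},
    {"fingers": -1, "tx": 0, "ty": 0, "tz": 0, "yaw": 1},
    {"fingers": -1, "tx": 0, "ty": 0, "tz": 0, "yaw": 1},
    {"fingers": -1, "tx": 0, "ty": 0, "tz": 0, "yaw": 1},
    {"fingers": -1, "tx": 0, "ty": 0, "tz": 0, "yaw": 1},
    {"fingers": -1, "tx": 0, "ty": 0, "tz": 0, "yaw": 1},
    {"fingers": -1, "tx": 0, "ty": 0, "tz": 0, "yaw": 1},
    {"fingers": -1, "tx": 0, "ty": 0, "tz": 0, "yaw": 1},
    {"fingers": -1, "tx": 0, "ty": 0, "tz": 0, "yaw": 1},
    {"fingers": -1, "tx": 0, "ty": 0, "tz": 0, "yaw": 1},
    {"fingers": -1, "tx": 0, "ty": 0, "tz": 0, "yaw": 1},
    {"fingers": -1, "tx": 0, "ty": 0, "tz": 0, "yaw": 1},
    {"fingers": -1, "tx": 0, "ty": 0, "tz": 0, "yaw": 0}
  ]
}}

```text
t: 5.4
tool_pos: [0.5004, 0.2945, 0.2519]
ee_rot: [0.73, 0.684, 0.0, -0.0]
force: [0.2, -0.1, 1.1]
opening: 0.998
finger_force: 0.0
```

```bash
sed -i 's/w1.png/w2.png/' s3.py; python3 s3.py | head -14
```

```text
5.4 [0.50035703 0.29451813 0.25189958] [6.49649373e-02 9.97887547e-01 1.27660708e-05]
carrier 0.9 [277.4, 157.4, 322.7, 213.3] [523.7, 281.4, 67.1, 51.4, 86.3]
carrier 0.74 [354.0, 273.6, 501.9, 313.5] [713.2, 121.7, 57.2, 128.0, 81.6]
carrier 0.69 [365.4, 35.5, 546.5, 154.9] [696.7, 373.3, 185.7, 55.5, 26.3]
spare 0.96 [185.9, 160.3, 236.5, 215.4] [421.8, 287.5, 66.8, 53.3, 87.3]
rack 0.84 [150.7, 35.7, 347.4, 154.9] [477.7, 380.0, 115.0, 179.9, 86.7]
rack 0.26 [275.4, 159.9, 321.1, 211.9] [522.6, 288.8, 61.9, 45.9, 86.7]
keypad_top 0.58 [392.2, 93.4, 443.7, 143.5] [656.6, 350.7, 48.8, 36.6, 24.8]
keypad_top 0.56 [452.8, 293.4, 483.7, 296.7] [736.0, 124.9, 5.9, 41.8, 86.3]
keypad_top 0.58 [392.2, 93.4, 443.7, 143.5] [652.7, 351.4, 47.6, 35.7, 24.8]
keypad_top 0.56 [452.8, 293.4, 483.7, 296.7] [729.9, 131.5, 5.7, 40.7, 86.3]
carrier 0.85 [694.9, 114.2, 50.3, 194.8, 81.3]
carrier 0.79 [709.3, 367.8, 188.6, 66.7, 26.5]
carrier 0.72 [534.6, 284.3, 84.4, 68.8, 86.1]
```

View pics/w2.png

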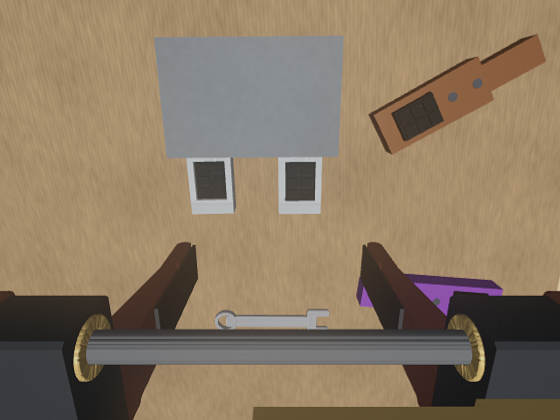

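```bash
cat > s4.py <<'E'
from h import *
o=get_obs()
def blob(im,r):
    x0,y0,x1,y1=r; g=cv2.GaussianBlur(im,(3,3),0)[y0:y1,x0:x1].max(2); m=(g<95).astype(np.uint8)
    n,l,s,c=cv2.connectedComponentsWithStats(m); i=1+np.argmax(s[1:,4]); return c[i]+[x0,y0],s[i]
W=cv2.imread('pics/w2.png');S=cv2.imread('pics/scene1.png');T=cv2.imread('pics/top1.png')
for n,w,s,t in [('A',(280,158,322,212),(340,232,365,250),(180,202,206,220)),('B',(189,158,234,212),(337,210,364,226),(178,238,204,257))]:
    for im,c,r in [(W,'wrist',w),(S,'scene',s),(T,'top',t)]:
        b,st=blob(im,r); C=cam(c,o); print(n,c,b.round(1),st,[back(C,[b],z)[0,:2].round(4) for z in (.025,.035)])
E
python3 s4.py
```

```text
A wrist [299.9 180.6] [   6    4   29   38 1076] [array([0.525 , 0.2874]), array([0.5245, 0.2897])]
A scene [356.9 240.8] [ 10   5  15   9 122] [array([0.5232, 0.2882]), array([0.5325, 0.2851])]
A top [190.7 210. ] [  3   2  16  12 169] [array([0.5248, 0.2867]), array([0.5243, 0.285 ])]
B wrist [209.9 179.7] [   5    4   32   37 1066] [array([0.4209, 0.2952]), array([0.4231, 0.2973])]
B scene [352.1 216.1] [ 9  4 13  6 68] [array([0.4224, 0.2937]), array([0.4328, 0.2906])]
B top [188.5 246.6] [  3   3  16  12 185] [array([0.4202, 0.2932]), array([0.4205, 0.2914])]
```

```bash
cat > s5.py <<'E'
from h import *
C=cam('scene');W=cam('wrist');S=np.mean([capture('scene') for _ in range(4)],0).max(2)
for n,c in [('A',(.5235,.2877)),('B',(.4210,.2945))]:
    for h in (0,.01):
        # slice across world x through pad centre, keypad +-17, carrier +-25
        P=[(c[0]+d,c[1],z) for d,z in [(-.025,.025),(-.017,.025+h),(.017,.025+h),(.017,.025),(.025,.025),(.025,0)]]
        print(n,h,proj(C,P)[:,1].round(1),proj(C,P)[2:4,0].round(0))
    u=int(round(proj(C,[(c[0],c[1],.03)])[0,0])); v=int(round(proj(C,[(c[0],c[1],.03)])[0,1]))
    print(n,u,[(r,int(S[r,u-3:u+4].mean())) for r in range(v-10,v+18)])
E
python3 s5.py
```

```text
A 0 [234.5 236.5 245.3 245.3 247.4 253.5] [358. 358.]
A 0.01 [234.5 234.1 242.8 245.3 247.4 253.5] [358. 358.]
A 357 [(230, 189), (231, 190), (232, 191), (233, 189), (234, 178), (235, 145), (236, 96), (237, 55), (238, 39), (239, 36), (240, 35), (241, 38), (242, 37), (243, 33), (244, 42), (245, 94), (246, 154), (247, 186), (248, 173), (249, 145), (250, 130), (251, 129), (252, 132), (253, 145), (254, 168), (255, 182), (256, 185), (257, 184)]
B 0 [210.1 211.9 219.8 219.8 221.6 227.7] [353. 353.]
B 0.01 [210.1 209.5 217.3 219.8 221.6 227.7] [354. 353.]
B 352 [(205, 183), (206, 184), (207, 184), (208, 185), (209, 189), (210, 197), (211, 193), (212, 159), (213, 106), (214, 59), (215, 39), (216, 36), (217, 37), (218, 50), (219, 95), (220, 153), (221, 181), (222, 167), (223, 139), (224, 128), (225, 130), (226, 135), (227, 151), (228, 172), (229, 186), (230, 191), (231, 191), (232, 189)]
```

Scene profile: A, at (0.524, 0.287), has no white strip behind its keypad and a 9 px dark band, so it is the proud one. B shows the white strip, so it is flush. Next I'll grip A.

{"method": "apply_moves", "body": {
  "increments": [
    {"fingers": -1, "tx": -0.03, "ty": 0.97, "tz": 0, "yaw": 0},
    {"fingers": -1, "tx": 0, "ty": 0, "tz": 1, "yaw": 0},
    {"fingers": -1, "tx": 0, "ty": 0, "tz": 1, "yaw": 0},
    {"fingers": -1, "tx": 0, "ty": 0, "tz": 1, "yaw": 0},
    {"fingers": -1, "tx": 0, "ty": 0, "tz": 1, "yaw": 0},
    {"fingers": -1, "tx": 0, "ty": 0, "tz": 1, "yaw": 0},
    {"fingers": -1, "tx": 0, "ty": 0, "tz": 1, "yaw": 0},
    {"fingers": -1, "tx": 0, "ty": 0, "tz": 1, "yaw": 0},
    {"fingers": -1, "tx": 0, "ty": 0, "tz": 1, "yaw": 0},
    {"fingers": -1, "tx": 0, "ty": 0, "tz": 0.8, "yaw": 0},
    {"fingers": -1, "tx": 0, "ty": 0, "tz": 0.5, "yaw": 0},
    {"fingers": -1, "tx": 0, "ty": 0, "tz": 0.24, "yaw": 0},
    {"fingers": -1, "tx": 0, "ty": 0, "tz": 0, "yaw": 0}
  ]
}}

```text
t: 7.45
tool_pos: [0.5243, 0.2921, 0.0129]
ee_rot: [0.729, 0.684, -0.0, -0.0]
force: [-0.1, 0.6, -0.1]
opening: 0.997
finger_force: 0.0
```

{"method": "apply_moves", "body": {
  "increments": [
    {"fingers": 1, "tx": 0, "ty": 0, "tz": 0, "yaw": 0},
    {"fingers": 1, "tx": 0, "ty": 0, "tz": 0, "yaw": 0},
    {"fingers": 1, "tx": 0, "ty": 0, "tz": 0, "yaw": 0},
    {"fingers": 1, "tx": 0, "ty": 0, "tz": 0, "yaw": 0},
    {"fingers": 1, "tx": 0, "ty": 0, "tz": 0, "yaw": 0},
    {"fingers": 1, "tx": 0, "ty": 0, "tz": 0, "yaw": 0}
  ]
}}

```text
t: 8.05
tool_pos: [0.5246, 0.2923, 0.0137]
ee_rot: [0.729, 0.684, 0.0, 0.0]
force: [0.2, 0.3, 1.5]
opening: 0.565
finger_force: 40.0
```

{"method": "apply_moves", "body": {
  "increments": [
    {"fingers": 1, "tx": 0, "ty": 0, "tz": -0.14, "yaw": 0},
    {"fingers": 1, "tx": -0.4, "ty": 0, "tz": 0, "yaw": 0},
    {"fingers": 1, "tx": -0.6, "ty": 0, "tz": 0, "yaw": 0},
    {"fingers": 1, "tx": -0.6, "ty": 0, "tz": 0, "yaw": 0},
    {"fingers": 1, "tx": -0.6, "ty": 0, "tz": 0, "yaw": 0},
    {"fingers": 1, "tx": -0.6, "ty": 0, "tz": 0, "yaw": 0},
    {"fingers": 1, "tx": -0.6, "ty": 0, "tz": 0, "yaw": 0},
    {"fingers": 1, "tx": -0.6, "ty": 0, "tz": 0, "yaw": 0},
    {"fingers": 1, "tx": -0.6, "ty": 0, "tz": 0, "yaw": 0},
    {"fingers": 1, "tx": -0.4, "ty": 0, "tz": 0, "yaw": 0},
    {"fingers": 1, "tx": 0, "ty": 0, "tz": 0.1, "yaw": 0},
    {"fingers": 1, "tx": 0, "ty": 0, "tz": 0.03, "yaw": 0},
    {"fingers": 1, "tx": 0, "ty": 0, "tz": 0, "yaw": 0}
  ]
}}

```text
t: 9.35
tool_pos: [0.5166, 0.1679, 0.0137]
ee_rot: [0.729, 0.684, 0.0, -0.0]
force: [0.7, 0.1, -2.1]
opening: 0.569
finger_force: 40.0
```

```bash
cat > s6.py <<'E'
from h import *
o=get_obs();C=cam('wrist',o);print(o['t'],o['tool_pos'],o['force'],o['opening'])
im=capture('wrist');cv2.imwrite('pics/w3.png',im[:,:,::-1])
C=cam('top');im2=capture('top')
for n,z in [('carrier',.025),('spare',.025),('can',.1),('can',0.0),('wrench',.01)]:
    for r in trace(n,'top'): print(n,round(r['conf'],2),r['rect'],box(C,r['region'],z))
E
python3 s6.py
```

```text
9.35 [0.51661124 0.16794515 0.01370466] [ 0.73155516  0.07283807 -2.14441522] 0.5693094765959389
carrier 0.62 [242.3, 122.9, 259.6, 185.1] [686.1, 114.9, 50.6, 178.3, 82.0]
carrier 0.56 [145.6, 121.8, 185.2, 181.7] [698.1, 369.2, 183.2, 54.6, 25.2]
spare 0.67 [177.2, 237.5, 202.9, 259.5] [419.1, 292.9, 77.2, 51.3, 89.4]
can 0.65 [329.0, 217.4, 354.1, 235.9] [476.2, -133.4, 57.2, 61.6, 44.2]
can 0.65 [329.0, 217.4, 354.1, 235.9] [478.1, -147.1, 61.5, 66.2, 44.2]
wrench 0.92 [256.0, 197.6, 269.7, 246.5] [483.2, 79.9, 34.8, 138.9, 89.5]
```

View pics/w3.png

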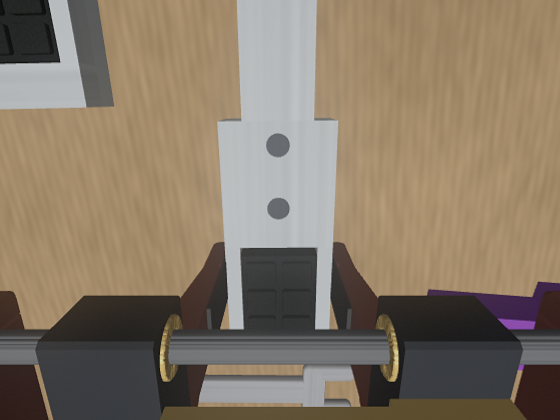

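The carrier is clear of the hood: shoulder edge at row 121, tail centred at column 278, keypad between the fingers. I'll set it down here and take a close wrist look at the press before regrasping the tail.

{"method": "apply_moves", "body": {
  "increments": [
    {"fingers": -0.4, "tx": 0, "ty": 0, "tz": 0, "yaw": 0},
    {"fingers": -0.4, "tx": 0, "ty": 0, "tz": 0, "yaw": 0},
    {"fingers": -0.4, "tx": 0, "ty": 0, "tz": -0.5, "yaw": 0},
    {"fingers": -0.4, "tx": 0, "ty": 0, "tz": -1, "yaw": 0},
    {"fingers": -0.4, "tx": 0, "ty": 0, "tz": -1, "yaw": 0},
    {"fingers": -0.4, "tx": -0.93, "ty": 0.26, "tz": -0.6, "yaw": 0},
    {"fingers": -0.4, "tx": -0.93, "ty": 0.26, "tz": -0.6, "yaw": 0},
    {"fingers": -0.4, "tx": -0.93, "ty": 0.26, "tz": -0.6, "yaw": 0},
    {"fingers": -0.4, "tx": -0.93, "ty": 0.26, "tz": -0.6, "yaw": 0},
    {"fingers": -0.4, "tx": -0.93, "ty": 0.26, "tz": -0.6, "yaw": 0},
    {"fingers": -0.4, "tx": -0.93, "ty": 0.26, "tz": -0.6, "yaw": 0},
    {"fingers": -0.4, "tx": -0.93, "ty": 0.26, "tz": -0.6, "yaw": 0},
    {"fingers": -0.4, "tx": -0.93, "ty": 0.26, "tz": -0.6, "yaw": 0},
    {"fingers": -0.4, "tx": -0.93, "ty": 0.26, "tz": -0.6, "yaw": 0},
    {"fingers": -0.4, "tx": -0.93, "ty": 0.26, "tz": -0.6, "yaw": 0},
    {"fingers": -0.4, "tx": -0.93, "ty": 0.26, "tz": -0.6, "yaw": 0},
    {"fingers": -0.4, "tx": -0.93, "ty": 0.26, "tz": -0.6, "yaw": 0},
    {"fingers": -0.4, "tx": -0.93, "ty": 0.26, "tz": -0.6, "yaw": 0},
    {"fingers": -0.4, "tx": 0, "ty": 0, "tz": 0, "yaw": 0}
  ]
}}

```text
t: 11.6
tool_pos: [0.5819, -0.1423, 0.2744]
ee_rot: [0.731, 0.683, 0.001, 0.002]
force: [0.2, 0.6, -0.4]
opening: 0.697
finger_force: 0.0
```

```bash
cat > s7.py <<'E'
from h import *
class O(dict):pass
# carrier shoulder in w3 (taken while gripped)
o3=dict(tool_pos=np.array([.51661,.16795,.0137]),ee_rot=np.array([.729,.684,0,0])/np.hypot(.729,.684))
print('shoulder',back(cam('wrist',o3),[(219,121),(337,121),(278,121)],.025).round(4))
o=get_obs();C=cam('wrist',o);print(o['t'],o['tool_pos'],o['ee_rot'])
im=capture('wrist');cv2.imwrite('pics/w4.png',im[:,:,::-1])
for n,z in [('press',.02),('plunger_top',.235),('can',.1),('tray',.035)]:
    for r in trace(n,'wrist'): print(n,round(r['conf'],2),r['rect'],box(C,r['region'],z))
C=cam('top');capture('top')
for r in trace('carrier','top'): print(round(r['conf'],2),box(C,r['region'],.025))
E
python3 s7.py
```

```text
shoulder [[0.4974 0.2439 0.025 ]
 [0.5458 0.2409 0.025 ]
 [0.5216 0.2424 0.025 ]]
11.6 [ 0.58187841 -0.14228749  0.27443525] [0.73057723 0.68282598 0.00081772 0.00222078]
press 0.86 [35.9, 258.7, 165.4, 309.5] [329.7, -277.2, 180.2, 76.9, 0.5]
press 0.63 [221.5, 198.2, 332.1, 407.2] [580.8, -277.4, 194.9, 125.7, 84.0]
plunger_top 0.88 [250.0, 325.6, 329.0, 404.7] [581.9, -256.9, 37.3, 55.7, 85.9]
can 0.82 [146.5, 149.1, 219.2, 213.2] [487.3, -129.0, 75.3, 52.8, 45.8]
0.73 [683.7, 114.9, 50.6, 185.1, 81.2]
0.7 [698.0, 369.7, 180.3, 50.1, 26.4]
0.61 [517.3, 210.9, 178.7, 51.1, 87.7]
0.37 [477.4, 381.0, 128.7, 183.8, 86.9]
```

View pics/w4.png

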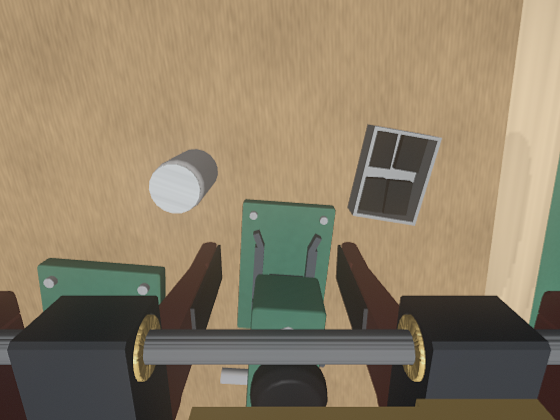

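The press bed's front edge runs from px (245,200) to (335,206), the flared rails are at (258,235) and (316,238), the can is at (176,188) and the tray at (395,175). I'll fit the bed edges and rails for the press's axis and yaw.

```bash
cat > s8.py <<'E'
from h import *
o=dict(tool_pos=np.array([.58187841,-.14228749,.27443525]),ee_rot=np.array([.73057723,.68282598,.00081772,.00222078]))
C=cam('wrist',o)
im=cv2.imread('pics/w4.png').astype(int);b,g,r=im[...,0],im[...,1],im[...,2]
m=(g>r+8)
front=[(c,195+np.argmax(m[195:230,c])) for c in range(252,330)]
L=[];Rr=[]
for v in range(212,250):
    q=np.where(m[v,225:345])[0]+225; L.append((q[0],v)); Rr.append((q[-1],v))
def line(p,z):
    w=back(C,np.array(p)+0.0,z)[:,:2].astype(np.float32); return cv2.fitLine(w,cv2.DIST_HUBER,0,.001,.001).ravel()
out={}
for n,p in (('front',front),('L',L),('R',Rr)):
    for z in ((.02,)):
        l=line(p,z); out[n]=l; print(n,l.round(4),np.degrees(np.arctan2(l[1],l[0])).round(2))
ub=back(C,[(253,216),(324,221)],.02)[:,:2];print('bolts',ub.round(4),np.degrees(np.arctan2(*(ub[1]-ub[0])[::-1])))
f=out['front'];a=np.degrees(np.arctan2(f[1],f[0]));n=np.array([f[1],-f[0]]);n*=np.sign(-n[1])  # press +x
def isect(p,q): 
    t=np.linalg.solve(np.c_[p[:2],-q[:2]],q[2:]-p[2:]);return p[2:]+t[0]*p[:2]
cl,cr=isect(f,out['L']),isect(f,out['R']);mid=(cl+cr)/2
print('width',np.linalg.norm(cl-cr),'press x dir',n,np.degrees(np.arctan2(n[1],n[0])),'axis',mid+.09*n)
d=(cl-mid);mdir=(out['L'][:2]*np.sign(-out['L'][1])+out['R'][:2]*np.sign(-out['R'][1]));print('side dir',np.degrees(np.arctan2(mdir[1],mdir[0])))
# plunger head from top picture
T=cam('top');t=cv2.imread('pics/top1.png').max(2);sub=(t[160:205,385:428]<45).astype(np.uint8)
k,l,s,c=cv2.connectedComponentsWithStats(sub);i=1+np.argmax(s[1:,4]);print('plunger',s[i],back(T,[c[i]+[385,160]],.235).round(4))
cv2.imwrite('pics/m.png',cv2.resize(im[190:300,225:345].astype(np.uint8),None,fx=5,fy=5,interpolation=cv2.INTER_CUBIC))
E
python3 s8.py
```

```text
front [ 0.9895 -0.1443  0.6037 -0.1859] -8.3
L [ 0.1461  0.9893  0.5302 -0.2169] 81.6
R [ 0.1403  0.9901  0.6472 -0.2266] 81.93
bolts [[ 0.5465 -0.1989]
 [ 0.6374 -0.212 ]] -8.210350800608092
width 0.11692909 press x dir [-0.14429992 -0.989534  ] -98.29674 axis [ 0.5811193  -0.27351785]
side dir -98.232605
plunger [  9  11  24  22 440] [[ 0.5793 -0.2747  0.235 ]]
```

View pics/m.png

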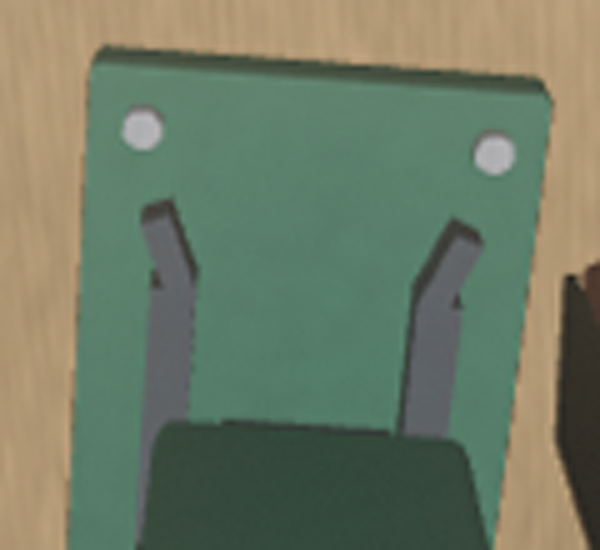

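{"method": "apply_moves", "body": {
  "increments": [
    {"fingers": -0.4, "tx": 0.995, "ty": -0.212, "tz": 0.3, "yaw": 0},
    {"fingers": -0.4, "tx": 0.995, "ty": -0.212, "tz": 0.3, "yaw": 0},
    {"fingers": -0.4, "tx": 0.995, "ty": -0.212, "tz": 0.3, "yaw": 0},
    {"fingers": -0.4, "tx": 0.995, "ty": -0.212, "tz": 0.3, "yaw": 0},
    {"fingers": -0.4, "tx": 0.995, "ty": -0.212, "tz": 0.3, "yaw": 0},
    {"fingers": -0.4, "tx": 0.995, "ty": -0.212, "tz": 0.3, "yaw": 0},
    {"fingers": -0.4, "tx": 0.995, "ty": -0.212, "tz": 0.3, "yaw": 0},
    {"fingers": -0.4, "tx": 0.995, "ty": -0.212, "tz": 0.3, "yaw": 0},
    {"fingers": -0.4, "tx": 0.995, "ty": -0.212, "tz": 0.3, "yaw": 0},
    {"fingers": -0.4, "tx": 0.995, "ty": -0.212, "tz": 0.3, "yaw": 0},
    {"fingers": -0.4, "tx": 0.995, "ty": -0.212, "tz": 0.3, "yaw": 0},
    {"fingers": -0.4, "tx": 0.995, "ty": -0.212, "tz": 0.3, "yaw": 0},
    {"fingers": -0.4, "tx": 0.995, "ty": -0.212, "tz": 0.3, "yaw": 0},
    {"fingers": -0.4, "tx": 0.995, "ty": -0.212, "tz": 0.3, "yaw": 0},
    {"fingers": -0.4, "tx": 0.995, "ty": -0.212, "tz": 0.3, "yaw": 0},
    {"fingers": -0.4, "tx": 0.995, "ty": -0.212, "tz": 0.3, "yaw": 0},
    {"fingers": -0.4, "tx": 0, "ty": 0, "tz": 0.8, "yaw": 0},
    {"fingers": -0.4, "tx": 0, "ty": 0, "tz": 0.8, "yaw": 0},
    {"fingers": -0.4, "tx": 0, "ty": 0, "tz": 0.8, "yaw": 0},
    {"fingers": -0.4, "tx": 0, "ty": 0, "tz": 0, "yaw": 0}
  ]
}}

```text
t: 13.95
tool_pos: [0.5199, 0.2628, 0.0872]
ee_rot: [0.729, 0.684, -0.003, -0.001]
force: [-0.6, 0.2, -0.8]
opening: 0.703
finger_force: 0.0
```

{"method": "apply_moves", "body": {
  "increments": [
    {"fingers": -0.4, "tx": -0.09, "ty": 0.1, "tz": 0.8, "yaw": 0},
    {"fingers": -0.4, "tx": 0, "ty": 0, "tz": 0.9, "yaw": 0},
    {"fingers": -0.4, "tx": 0, "ty": 0, "tz": 0.7, "yaw": 0},
    {"fingers": -0.4, "tx": 0, "ty": 0, "tz": 0.37, "yaw": 0},
    {"fingers": -0.4, "tx": 0, "ty": 0, "tz": 0, "yaw": 0},
    {"fingers": 1, "tx": 0, "ty": 0, "tz": 0, "yaw": 0},
    {"fingers": 1, "tx": 0, "ty": 0, "tz": 0, "yaw": 0},
    {"fingers": 1, "tx": 0, "ty": 0, "tz": 0, "yaw": 0},
    {"fingers": 1, "tx": 0, "ty": 0, "tz": 0, "yaw": 0},
    {"fingers": 1, "tx": 0, "ty": 0, "tz": 0, "yaw": 0},
    {"fingers": 1, "tx": 0, "ty": 0, "tz": 0, "yaw": 0}
  ],
  "newtons": 55
}}

```text
t: 15.05
tool_pos: [0.5248, 0.2608, 0.0226]
ee_rot: [0.729, 0.684, 0.0, -0.0]
force: [-1.2, 0.8, 3.6]
opening: 0.33
finger_force: 54.9
```

{"method": "apply_moves", "body": {
  "increments": [
    {"fingers": -0.2, "tx": 0, "ty": 0, "tz": 0, "yaw": 0},
    {"fingers": -0.2, "tx": 0, "ty": 0, "tz": 0, "yaw": 0},
    {"fingers": -0.2, "tx": 0, "ty": 0, "tz": 0.2, "yaw": 0},
    {"fingers": -0.2, "tx": 0, "ty": 0, "tz": 0, "yaw": 0},
    {"fingers": 1, "tx": 0, "ty": 0, "tz": 0, "yaw": 0},
    {"fingers": 1, "tx": 0, "ty": 0, "tz": 0, "yaw": 0},
    {"fingers": 1, "tx": 0, "ty": 0, "tz": 0, "yaw": 0},
    {"fingers": 1, "tx": 0, "ty": 0, "tz": 0, "yaw": 0},
    {"fingers": 1, "tx": 0, "ty": 0, "tz": 0, "yaw": 0}
  ],
  "newtons": 55
}}

```text
t: 15.95
tool_pos: [0.5248, 0.2607, 0.017]
ee_rot: [0.729, 0.684, 0.0, 0.0]
force: [-0.5, 0.3, -0.2]
opening: 0.339
finger_force: 55.0
```

```bash
cat > s9.py <<'E'
from h import *
o=get_obs();C=cam('wrist',o);print(o['t'],o['tool_pos'],o['ee_rot'],o['force'],o['opening'])
im=capture('wrist');cv2.imwrite('pics/w5.png',im[:,:,::-1])
v=im[:,230:330].astype(int).mean(1)
C=cam('top');capture('top')
for r in trace('carrier','top'): print(round(r['conf'],2),box(C,r['region'],.025))
E
python3 s9.py
```

```text
15.95 [0.52476154 0.26065489 0.0169808 ] [7.29440948e-01 6.84043779e-01 9.62958571e-05 5.23497907e-05] [-0.50437529  0.25559121 -0.15522698] 0.3394973084148606
0.85 [698.0, 369.7, 185.5, 55.3, 26.4]
0.76 [684.7, 114.9, 51.3, 182.5, 82.6]
0.62 [518.1, 175.5, 108.7, 49.8, 86.4]
```

View pics/w5.png

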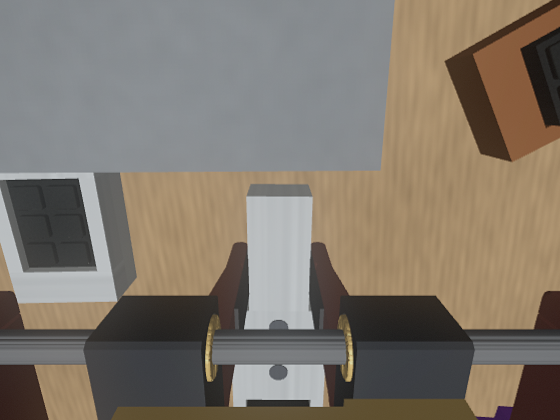

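{"method": "apply_moves", "body": {
  "increments": [
    {"fingers": 1, "tx": 0, "ty": 0, "tz": -0.5, "yaw": 0},
    {"fingers": 1, "tx": 0, "ty": 0, "tz": -1, "yaw": 0},
    {"fingers": 1, "tx": 0, "ty": 0, "tz": -1, "yaw": 0},
    {"fingers": 1, "tx": 0, "ty": 0, "tz": -1, "yaw": 0},
    {"fingers": 1, "tx": 0, "ty": 0, "tz": -1, "yaw": 0},
    {"fingers": 1, "tx": 0, "ty": 0, "tz": -0.9, "yaw": 0},
    {"fingers": 1, "tx": -0.5, "ty": 0.17, "tz": 0, "yaw": 0},
    {"fingers": 1, "tx": -0.95, "ty": 0.315, "tz": 0, "yaw": 0},
    {"fingers": 1, "tx": -0.95, "ty": 0.315, "tz": 0, "yaw": 0},
    {"fingers": 1, "tx": -0.95, "ty": 0.315, "tz": 0, "yaw": 0},
    {"fingers": 1, "tx": -0.95, "ty": 0.315, "tz": 0, "yaw": 0},
    {"fingers": 1, "tx": -0.95, "ty": 0.315, "tz": 0, "yaw": 0},
    {"fingers": 1, "tx": -0.95, "ty": 0.315, "tz": 0, "yaw": 0},
    {"fingers": 1, "tx": -0.95, "ty": 0.315, "tz": 0, "yaw": 0},
    {"fingers": 1, "tx": -0.95, "ty": 0.315, "tz": 0, "yaw": 0},
    {"fingers": 1, "tx": -0.95, "ty": 0.315, "tz": 0, "yaw": 0},
    {"fingers": 1, "tx": -0.95, "ty": 0.315, "tz": 0, "yaw": 0},
    {"fingers": 1, "tx": -0.95, "ty": 0.315, "tz": 0, "yaw": 0},
    {"fingers": 1, "tx": -0.95, "ty": 0.315, "tz": 0, "yaw": 0},
    {"fingers": 1, "tx": -0.9, "ty": 0.315, "tz": 0, "yaw": 0}
  ]
}}

```text
t: 18.1
tool_pos: [0.6098, -0.0676, 0.1502]
ee_rot: [0.73, 0.684, -0.001, -0.001]
force: [1.1, 0.3, -2.0]
opening: 0.337
finger_force: 55.0
```

{"method": "apply_moves", "body": {
  "increments": [
    {"fingers": 1, "tx": 0, "ty": 0, "tz": 0, "yaw": 0.46},
    {"fingers": 1, "tx": 0, "ty": 0, "tz": 0, "yaw": 0.46},
    {"fingers": 1, "tx": 0, "ty": 0, "tz": 0, "yaw": 0}
  ]
}}

```text
t: 18.4
tool_pos: [0.6097, -0.0667, 0.1502]
ee_rot: [0.757, 0.654, -0.001, -0.001]
force: [0.1, 0.9, -1.5]
opening: 0.334
finger_force: 55.0
```

```bash
cat > s10.py <<'E'
from h import *
o5=dict(tool_pos=np.array([.52476,.26065,.01698]),ee_rot=np.array([.72944,.68404,.0001,.0001]))
print('tail old',back(cam('wrist',o5),[(248,196),(312,196)],.025).mean(0).round(4))
o=get_obs();C=cam('wrist',o);p=o['tool_pos'];M=R.from_quat(o['ee_rot']).as_matrix();print(o['t'],p,M[:,0].round(4),o['force'],o['opening'])
im=capture('wrist');cv2.imwrite('pics/w6.png',im[:,:,::-1])
# tail outline vs w5 : same gripper-relative picture?
a=cv2.imread('pics/w5.png')[...,1].astype(int)
for v in (205,220,235):
    print(v,'w5',a[v,235:325:5],'now',im[v,235:325:5,1])
print('col',im[170:215:3,279,1],a[170:215:3,279])
ax=np.array([.5803,-.276]);h=np.radians(-98.25);n=np.array([np.cos(h),np.sin(h)]);l=np.array([-n[1],n[0]])
d=p[:2]-ax;print('TCP in press',d@n,d@l,'tool x hdg',np.degrees(np.arctan2(M[1,0],M[0,0])))
S=capture('scene');cv2.imwrite('pics/s6.png',cv2.resize(S[150:330,60:330,::-1],None,fx=2.9,fy=2.9,interpolation=cv2.INTER_CUBIC))
E
python3 s10.py
```

```text
tail old [0.5285 0.3022 0.025 ]
18.4 [ 0.60972788 -0.0666523   0.15021166] [ 1.455e-01  9.894e-01 -2.000e-04] [ 0.060482    0.89987396 -1.54550742] 0.33416608785139756
205 w5 [139 143 145 188 189 189 189 186 187 188 185 187 191 185 188 190 143 142] now [154 160 152 193 194 194 195 192 193 194 191 192 196 190 193 195 148 152]
220 w5 [142 146 139 189 190 190 190 187 188 188 185 188 192 186 190 191 139 143] now [158 153 158 194 196 195 196 193 194 194 191 193 198 191 195 197 156 151]
235 w5 [144 144 140 190 190 190 191 188 188 189 185 188 193 186 191 193 142 143] now [150 149 150 195 196 195 197 194 194 195 192 194 199 192 196 198 149 156]
col [154 154 154 158 161 117 118 119 118 198 194 194 194 194 194] [142 144 146 147 149 112 114 114 114 192 188 188 188 188 188]
TCP in press -0.21140392424913967 -0.0009165095904081245 tool x hdg 81.63589140004873
```

View pics/s6.png

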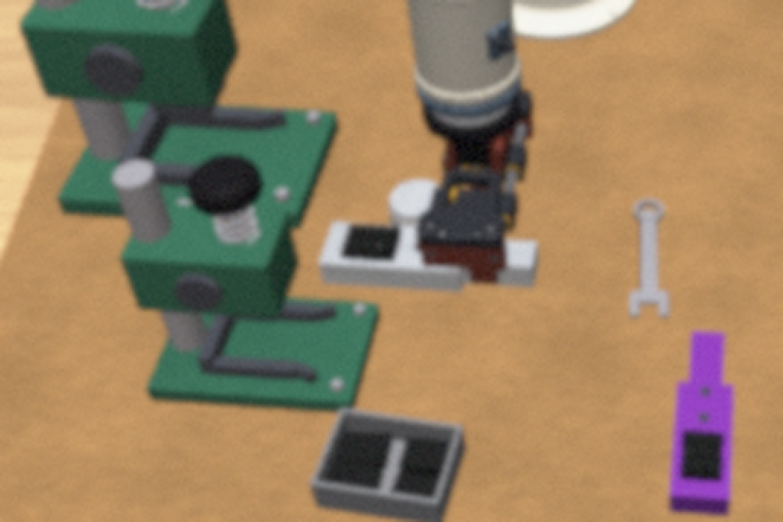

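The carrier is held level at the same place in the grip, in line with the lane, and it clears the can and tray. I'll descend to just over the bed.

{"method": "apply_moves", "body": {
  "increments": [
    {"fingers": 1, "tx": 0, "ty": 0, "tz": 0.9, "yaw": 0},
    {"fingers": 1, "tx": 0, "ty": 0, "tz": 1, "yaw": 0},
    {"fingers": 1, "tx": 0, "ty": 0, "tz": 1, "yaw": 0},
    {"fingers": 1, "tx": 0, "ty": 0, "tz": 0.8, "yaw": 0},
    {"fingers": 1, "tx": 0, "ty": 0, "tz": 0.5, "yaw": 0},
    {"fingers": 1, "tx": 0, "ty": 0, "tz": 0.2, "yaw": 0},
    {"fingers": 1, "tx": 0, "ty": 0, "tz": 0, "yaw": 0},
    {"fingers": 1, "tx": 0, "ty": 0, "tz": 0, "yaw": 0}
  ]
}}

```text
t: 19.3
tool_pos: [0.6112, -0.0657, 0.0432]
ee_rot: [0.756, 0.654, 0.001, 0.001]
force: [0.5, -0.1, -1.5]
opening: 0.336
finger_force: 55.0
```

{"method": "apply_moves", "body": {
  "increments": [
    {"fingers": 1, "tx": -0.3, "ty": 0, "tz": 0.1, "yaw": 0},
    {"fingers": 1, "tx": -0.5, "ty": 0, "tz": 0.06, "yaw": 0},
    {"fingers": 1, "tx": -0.5, "ty": 0, "tz": 0, "yaw": 0},
    {"fingers": 1, "tx": -0.5, "ty": 0, "tz": 0, "yaw": 0},
    {"fingers": 1, "tx": -0.4, "ty": 0, "tz": 0, "yaw": 0},
    {"fingers": 1, "tx": 0, "ty": 0, "tz": 0, "yaw": 0}
  ]
}}

```text
t: 19.9
tool_pos: [0.6023, -0.1219, 0.0379]
ee_rot: [0.757, 0.653, -0.0, 0.0]
force: [-1.4, -0.2, -2.5]
opening: 0.338
finger_force: 55.0
```

```bash
cat > s11.py <<'E'
from h import *
o=get_obs();p=o['tool_pos'];M=R.from_quat(o['ee_rot']).as_matrix();print(o['t'],p,o['force'],o['wrist_torque'],o['opening'])
ax=np.array([.5803,-.276]);h=np.radians(-98.25);n=np.array([np.cos(h),np.sin(h)]);l=np.array([-n[1],n[0]])
d=p[:2]-ax;print('TCP in press',d@n,d@l,'tool x hdg',np.degrees(np.arctan2(M[1,0],M[0,0])),'keypad end',d@n+.1384)
E
python3 s11.py
```

```text
19.9 [ 0.60232801 -0.12192444  0.03793846] [-1.36500916 -0.2331866  -2.47195604] [ 0.06846561  0.06506292 -0.04745844] 0.33849266367654574
TCP in press -0.15564194860380695 -0.0003086510028983587 tool x hdg 81.59151430569258 keypad end -0.017241948603806956
```

{"method": "apply_moves", "body": {
  "increments": [
    {"fingers": 1, "tx": -0.35, "ty": 0, "tz": 0, "yaw": 0},
    {"fingers": 1, "tx": -0.35, "ty": 0, "tz": 0, "yaw": 0},
    {"fingers": 1, "tx": -0.35, "ty": 0, "tz": 0, "yaw": 0},
    {"fingers": 1, "tx": -0.35, "ty": 0, "tz": 0, "yaw": 0},
    {"fingers": 1, "tx": -0.35, "ty": 0, "tz": 0, "yaw": 0},
    {"fingers": 1, "tx": -0.25, "ty": 0, "tz": 0, "yaw": 0},
    {"fingers": 1, "tx": 0, "ty": 0, "tz": 0, "yaw": 0}
  ]
}}

```text
t: 20.6
tool_pos: [0.5952, -0.1704, 0.0379]
ee_rot: [0.757, 0.654, -0.0, 0.0]
force: [-0.4, 0.1, -1.8]
opening: 0.336
finger_force: 55.0
```

```bash
python3 s11.py
```

```text
20.6 [ 0.59524461 -0.17043554  0.03787995] [-0.37437157  0.14245622 -1.75332153] [0.07462136 0.01419769 0.00907235] 0.33618753048139516
TCP in press -0.10661645137117359 -0.00035777097479132956 tool x hdg 81.65699882212344 keypad end 0.0317835486288264
```

{"method": "apply_moves", "body": {
  "increments": [
    {"fingers": 1, "tx": -0.15, "ty": 0, "tz": 0, "yaw": 0},
    {"fingers": 1, "tx": -0.12, "ty": 0, "tz": 0, "yaw": 0},
    {"fingers": 1, "tx": 0, "ty": 0, "tz": 0, "yaw": 0}
  ]
}}

```text
t: 20.9
tool_pos: [0.5944, -0.1763, 0.0379]
ee_rot: [0.756, 0.654, -0.0, 0.0]
force: [0.4, 0.3, -2.9]
opening: 0.339
finger_force: 55.0
```

{"method": "apply_moves", "body": {
  "increments": [
    {"fingers": 1, "tx": -0.06, "ty": 0, "tz": 0, "yaw": 0},
    {"fingers": 1, "tx": 0, "ty": 0, "tz": 0, "yaw": 0}
  ]
}}

```text
t: 21.1
tool_pos: [0.5942, -0.1776, 0.0379]
ee_rot: [0.756, 0.654, -0.0, 0.0]
force: [-0.8, -0.2, -3.6]
opening: 0.34
finger_force: 55.0
```

{"method": "apply_moves", "body": {
  "increments": [
    {"fingers": 1, "tx": -0.06, "ty": 0, "tz": 0, "yaw": 0},
    {"fingers": 1, "tx": 0, "ty": 0, "tz": 0, "yaw": 0}
  ]
}}

```text
t: 21.3
tool_pos: [0.594, -0.1792, 0.0379]
ee_rot: [0.756, 0.654, -0.0, 0.0]
force: [-0.0, 0.7, -2.8]
opening: 0.336
finger_force: 55.0
```

{"method": "apply_moves", "body": {
  "increments": [
    {"fingers": 1, "tx": -0.06, "ty": 0, "tz": 0, "yaw": 0},
    {"fingers": 1, "tx": 0, "ty": 0, "tz": 0, "yaw": 0}
  ]
}}

```text
t: 21.5
tool_pos: [0.5939, -0.1795, 0.0379]
ee_rot: [0.756, 0.654, 0.001, -0.001]
force: [-0.0, 4.8, -1.9]
opening: 0.335
finger_force: 55.0
```

{"method": "apply_moves", "body": {
  "increments": [
    {"fingers": 1, "tx": -0.06, "ty": 0, "tz": 0, "yaw": 0},
    {"fingers": 1, "tx": 0, "ty": 0, "tz": 0, "yaw": 0}
  ]
}}

```text
t: 21.7
tool_pos: [0.5938, -0.1796, 0.0379]
ee_rot: [0.756, 0.655, 0.001, -0.002]
force: [0.8, 9.8, -0.6]
opening: 0.337
finger_force: 55.0
```

Contact with the back stop is clear: travel stopped and the force rose to 10 N. I'll lower it onto the bed, release, and check.

{"method": "apply_moves", "body": {
  "increments": [
    {"fingers": 1, "tx": 0, "ty": 0, "tz": 0.05, "yaw": 0},
    {"fingers": 1, "tx": 0, "ty": 0, "tz": 0.03, "yaw": 0},
    {"fingers": -0.2, "tx": 0, "ty": 0, "tz": 0, "yaw": 0},
    {"fingers": -0.2, "tx": 0, "ty": 0, "tz": 0, "yaw": 0},
    {"fingers": -0.2, "tx": 0, "ty": 0, "tz": 0, "yaw": 0}
  ]
}}

```text
t: 22.2
tool_pos: [0.5938, -0.1828, 0.0363]
ee_rot: [0.756, 0.654, -0.0, 0.001]
force: [0.2, -0.7, 0.5]
opening: 0.565
finger_force: 0.0
```

```bash
python3 s11.py; cat > s12.py <<'E'
from h import *
import sys
o=get_obs();C=cam('wrist',o);im=capture('wrist');cv2.imwrite('pics/%s.png'%sys.argv[1],im[:,:,::-1])
z=.045
print('col',[(v,int(im[v,279,1])) for v in range(170,225,2)])
print('row',[(u,int(im[225,u,1])) for u in range(235,325,3)])
for r in trace('carrier','wrist'): print(round(r['conf'],2),r['rect'],box(C,r['region'],z))
E
python3 s12.py w7
```

```text
22.2 [ 0.59376749 -0.18276933  0.0362759 ] [ 0.24719277 -0.74989617  0.47196587] [-0.06101275  0.10513284 -0.0390349 ] 0.5652343866707557
TCP in press -0.0941983501028457 -4.979504310873885e-05 tool x hdg 81.69600078296465 keypad end 0.04420164989715429
col [(170, 150), (172, 149), (174, 149), (176, 151), (178, 115), (180, 117), (182, 117), (184, 118), (186, 118), (188, 115), (190, 184), (192, 192), (194, 192), (196, 192), (198, 192), (200, 193), (202, 193), (204, 192), (206, 193), (208, 192), (210, 193), (212, 193), (214, 192), (216, 193), (218, 193), (220, 193), (222, 193), (224, 193)]
row [(235, 153), (238, 150), (241, 156), (244, 150), (247, 194), (250, 193), (253, 193), (256, 195), (259, 194), (262, 193), (265, 194), (268, 192), (271, 192), (274, 192), (277, 193), (280, 193), (283, 190), (286, 190), (289, 192), (292, 195), (295, 197), (298, 192), (301, 191), (304, 193), (307, 194), (310, 197), (313, 148), (316, 152), (319, 154), (322, 149)]
0.95 [229.2, 178.3, 325.9, 407.6] [595.3, -172.1, 78.6, 49.7, 81.7]
```

View pics/w7.png

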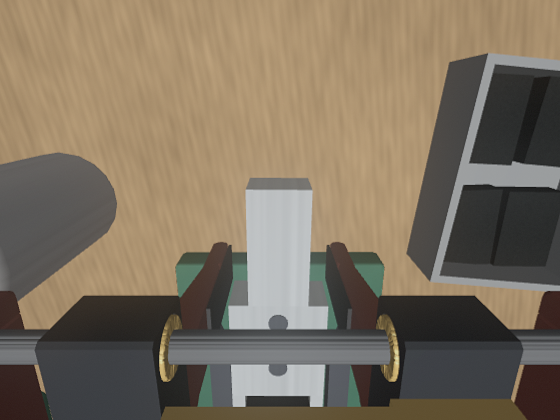

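The carrier is released and sits straight on the bed: its tail end edge is at row 190, which matches the 3 mm the fingers moved forward on release, so it stayed at the stop. I'll rise, close the fingers and go over the plunger.

{"method": "apply_moves", "body": {
  "increments": [
    {"fingers": -0.2, "tx": 0, "ty": 0, "tz": -0.5, "yaw": 0},
    {"fingers": -0.2, "tx": 0, "ty": 0, "tz": -1, "yaw": 0},
    {"fingers": -0.2, "tx": 0, "ty": 0, "tz": -1, "yaw": 0},
    {"fingers": 1, "tx": 0, "ty": 0, "tz": -1, "yaw": 0},
    {"fingers": 1, "tx": 0, "ty": 0, "tz": -1, "yaw": 0},
    {"fingers": 1, "tx": 0, "ty": 0, "tz": -1, "yaw": 0},
    {"fingers": 1, "tx": 0, "ty": 0, "tz": -1, "yaw": 0},
    {"fingers": 1, "tx": 0, "ty": 0, "tz": -1, "yaw": 0},
    {"fingers": 1, "tx": 0, "ty": 0, "tz": -1, "yaw": 0},
    {"fingers": 1, "tx": 0, "ty": 0, "tz": -1, "yaw": 0},
    {"fingers": 1, "tx": 0, "ty": 0, "tz": -0.7, "yaw": 0},
    {"fingers": 1, "tx": 0, "ty": 0, "tz": 0, "yaw": 0},
    {"fingers": 1, "tx": -0.94, "ty": 0, "tz": 0, "yaw": 0},
    {"fingers": 1, "tx": -0.94, "ty": 0, "tz": 0, "yaw": 0},
    {"fingers": 1, "tx": -0.94, "ty": 0, "tz": 0, "yaw": 0},
    {"fingers": 1, "tx": -0.94, "ty": 0, "tz": 0, "yaw": 0},
    {"fingers": 1, "tx": 0, "ty": 0, "tz": 0, "yaw": 0}
  ]
}}

```text
t: 24.0
tool_pos: [0.579, -0.2777, 0.2892]
ee_rot: [0.757, 0.653, -0.001, -0.001]
force: [-0.4, -0.7, -0.4]
opening: 0.01
finger_force: 0.0
```

```bash
python3 s11.py; cat > s13.py <<'E'
from h import *
C=cam('scene');capture('scene')
for n,z in (('carrier',.045),('keypad_top',.055),('spare',.025)):
    for r in trace(n,'scene'): print(n,round(r['conf'],2),r['rect'],box(C,r['region'],z))
E
python3 s13.py
```

```text
24.0 [ 0.57902591 -0.27766715  0.28921604] [-0.42297328 -0.67255396 -0.3936814 ] [-0.07519768  0.03915715 -0.02054779] 0.009555153431527678
TCP in press 0.0018327202317930849 -0.0010216779806843585 tool x hdg 81.51728154621328 keypad end 0.1402327202317931
carrier 0.61 [289.4, 262.1, 314.9, 328.3] [709.6, 111.7, 49.6, 191.5, 81.3]
carrier 0.59 [133.1, 258.6, 202.6, 275.8] [598.5, -225.5, 183.0, 68.5, 86.3]
carrier 0.58 [373.4, 260.3, 434.0, 323.8] [723.6, 360.7, 184.6, 63.7, 26.5]
keypad_top 0.73 [379.0, 267.1, 401.8, 287.9] [676.8, 342.0, 49.3, 41.2, 27.8]
keypad_top 0.53 [142.3, 257.5, 159.2, 268.4] [592.2, -273.0, 37.5, 46.9, 8.3]
keypad_top 0.47 [296.9, 298.4, 312.6, 317.9] [755.3, 105.1, 31.3, 48.6, 83.3]
spare 0.3 [140.7, 253.0, 159.3, 267.0] [565.8, -283.6, 32.2, 45.6, 6.8]
```

{"method": "apply_moves", "body": {
  "increments": [
    {"fingers": 1, "tx": 0.05, "ty": 0.04, "tz": 0.7, "yaw": 0},
    {"fingers": 1, "tx": 0, "ty": 0, "tz": 0.7, "yaw": 0},
    {"fingers": 1, "tx": 0, "ty": 0, "tz": 0.3, "yaw": 0},
    {"fingers": 1, "tx": 0, "ty": 0, "tz": 0.3, "yaw": 0},
    {"fingers": 1, "tx": 0, "ty": 0, "tz": 0.3, "yaw": 0},
    {"fingers": 1, "tx": 0, "ty": 0, "tz": 0.3, "yaw": 0},
    {"fingers": 1, "tx": 0, "ty": 0, "tz": 0.2, "yaw": 0},
    {"fingers": 1, "tx": 0, "ty": 0, "tz": 0, "yaw": 0}
  ]
}}

```text
t: 25.0
tool_pos: [0.5813, -0.273, 0.2233]
ee_rot: [0.756, 0.655, 0.001, 0.001]
force: [-3.3, 3.7, 8.7]
opening: 0.006
finger_force: 4.1
```

{"method": "apply_moves", "body": {
  "increments": [
    {"fingers": 1, "tx": 0, "ty": 0, "tz": 0.15, "yaw": 0},
    {"fingers": 1, "tx": 0, "ty": 0, "tz": 0.15, "yaw": 0},
    {"fingers": 1, "tx": 0, "ty": 0, "tz": 0, "yaw": 0}
  ]
}}

```text
t: 25.3
tool_pos: [0.5813, -0.273, 0.2177]
ee_rot: [0.756, 0.655, 0.001, 0.002]
force: [-4.8, 4.0, 12.2]
opening: 0.005
finger_force: 5.8
```

{"method": "apply_moves", "body": {
  "increments": [
    {"fingers": 1, "tx": 0, "ty": 0, "tz": 0.12, "yaw": 0},
    {"fingers": 1, "tx": 0, "ty": 0, "tz": 0, "yaw": 0}
  ]
}}

```text
t: 25.5
tool_pos: [0.5813, -0.2731, 0.2152]
ee_rot: [0.756, 0.655, 0.001, 0.002]
force: [-5.6, 4.9, 13.7]
opening: 0.001
finger_force: 6.6
```

{"method": "apply_moves", "body": {
  "increments": [
    {"fingers": 1, "tx": 0, "ty": 0, "tz": 0.12, "yaw": 0},
    {"fingers": 1, "tx": 0, "ty": 0, "tz": 0, "yaw": 0}
  ]
}}

```text
t: 25.7
tool_pos: [0.5814, -0.273, 0.2133]
ee_rot: [0.756, 0.655, 0.001, 0.002]
force: [-7.4, 4.3, 17.2]
opening: 0.007
finger_force: 8.3
```

{"method": "apply_moves", "body": {
  "increments": [
    {"fingers": 1, "tx": 0, "ty": 0, "tz": 0.12, "yaw": 0},
    {"fingers": 1, "tx": 0, "ty": 0, "tz": 0, "yaw": 0}
  ]
}}

```text
t: 25.9
tool_pos: [0.5814, -0.2731, 0.2132]
ee_rot: [0.756, 0.655, 0.002, 0.004]
force: [-9.1, 7.3, 24.3]
opening: 0.004
finger_force: 12.6
```

{"method": "apply_moves", "body": {
  "increments": [
    {"fingers": 1, "tx": 0, "ty": 0, "tz": 0.12, "yaw": 0},
    {"fingers": 1, "tx": 0, "ty": 0, "tz": 0, "yaw": 0}
  ]
}}

```text
t: 26.1
tool_pos: [0.5814, -0.2731, 0.2131]
ee_rot: [0.756, 0.655, 0.002, 0.005]
force: [-12.6, 8.6, 33.8]
opening: 0.002
finger_force: 17.0
```

Hard stop at 0.213 with the force climbing: the plunger is at its stop. I'll rise slowly so it springs back, then retreat and check.

{"method": "apply_moves", "body": {
  "increments": [
    {"fingers": 1, "tx": 0, "ty": 0, "tz": -0.3, "yaw": 0},
    {"fingers": 1, "tx": 0, "ty": 0, "tz": -0.3, "yaw": 0},
    {"fingers": 1, "tx": 0, "ty": 0, "tz": -0.3, "yaw": 0},
    {"fingers": 1, "tx": 0, "ty": 0, "tz": -0.4, "yaw": 0},
    {"fingers": 1, "tx": 0, "ty": 0, "tz": -0.6, "yaw": 0},
    {"fingers": 1, "tx": 0, "ty": 0, "tz": -1, "yaw": 0},
    {"fingers": 1, "tx": 0, "ty": 0, "tz": -1, "yaw": 0},
    {"fingers": 1, "tx": 1, "ty": 0, "tz": -0.4, "yaw": 0},
    {"fingers": 1, "tx": 1, "ty": 0, "tz": 0, "yaw": 0},
    {"fingers": 1, "tx": 1, "ty": 0, "tz": 0, "yaw": 0},
    {"fingers": 1, "tx": 1, "ty": 0, "tz": 0, "yaw": 0},
    {"fingers": 1, "tx": 1, "ty": 0, "tz": 0, "yaw": 0},
    {"fingers": 1, "tx": 0, "ty": 0, "tz": 0, "yaw": 0}
  ]
}}

```text
t: 27.4
tool_pos: [0.5998, -0.1475, 0.3098]
ee_rot: [0.755, 0.656, 0.001, 0.0]
force: [-0.3, -0.5, -0.4]
opening: 0.008
finger_force: 0.0
```

```bash
cat > s14.py <<'E'
from h import *
o=get_obs();C=cam('wrist',o);print(o['t'],o['tool_pos'])
im=capture('wrist');cv2.imwrite('pics/w8.png',im[:,:,::-1])
for r in trace('carrier','wrist')[:2]: print('w',round(r['conf'],2),r['rect'],box(C,r['region'],.045))
h=np.radians(-98.25);n=np.array([np.cos(h),np.sin(h)]);ax=np.array([.5803,-.276])
P=[np.r_[ax+n*d,.045] for d in (-.14,-.08)];print('expected tail/shoulder px',proj(C,P).round(1))
c=int(round(proj(C,P)[0,0]));v0=int(proj(C,P)[0,1]);print([(v,int(im[v,c,1])) for v in range(v0-16,v0+14,2)])
S=cam('scene');s=capture('scene')
for nm,z in (('keypad_top',.045),('plunger_top',.235),('spare',.025),('wrench',.01),('can',.1),('tray',.035)):
    for r in trace(nm,'scene'): print(nm,round(r['conf'],2),[int(v) for v in r['rect']],box(S,r['region'],z))
T=cam('top');capture('top')
for nm,z in (('spare',.025),('wrench',.01),('can',.1),('tray',.035),('plunger_top',.235)):
    for r in trace(nm,'top')[:2]: print('top',nm,round(r['conf'],2),box(T,r['region'],z))
k=[np.r_[ax,.045],np.r_[ax,.055]];print('keypad px flush/proud',proj(S,k).round(1))
# profile across press y through keypad
l=np.array([-n[1],n[0]])
for zz in (.045,.055):
    print(zz,'pad edges rows',proj(S,[np.r_[ax+l*d,zz] for d in (-.017,.017)])[:,1].round(1))
u=int(proj(S,k)[0,0]);print([(v,int(s[v,u-2:u+3].max(-1).mean())) for v in range(250,285)])
b=cv2.cvtColor(cv2.imread('pics/scene1.png'),cv2.COLOR_BGR2RGB)
E
python3 s14.py
```

```text
27.4 [ 0.59982894 -0.14748876  0.30977757]
w 0.65 [254.9, 162.8, 297.6, 251.6] [591.3, -197.5, 126.6, 50.0, 81.1]
expected tail/shoulder px [[277.4 161.9]
 [277.3 207.5]]
[(145, 152), (147, 153), (149, 154), (151, 152), (153, 150), (155, 149), (157, 149), (159, 142), (161, 112), (163, 183), (165, 192), (167, 192), (169, 191), (171, 191), (173, 191)]
keypad_top 0.68 [163, 292, 219, 330] [740.5, -153.4, 119.9, 103.0, 76.3]
keypad_top 0.64 [141, 263, 156, 269] [587.1, -279.0, 38.0, 17.3, 86.4]
keypad_top 0.57 [377, 267, 403, 287] [668.5, 345.3, 46.0, 37.6, 26.6]
keypad_top 0.5 [297, 298, 310, 317] [748.2, 106.2, 31.7, 49.0, 83.3]
plunger_top 0.7 [123, 202, 149, 235] [610.1, -269.4, 110.8, 53.8, 7.7]
plunger_top 0.6 [93, 115, 133, 189] [245.9, -402.8, 218.5, 89.5, 19.3]
spare 0.76 [337, 209, 365, 226] [431.4, 289.9, 84.4, 81.4, 86.1]
wrench 0.84 [275, 222, 290, 257] [485.2, 83.3, 36.3, 143.2, 86.1]
wrench 0.54 [339, 210, 365, 230] [416.2, 294.8, 82.9, 74.0, 86.1]
can 0.91 [190, 209, 217, 251] [524.2, -130.3, 142.2, 55.2, 10.2]
tray 0.94 [164, 292, 219, 330] [733.2, -155.7, 120.5, 103.7, 
[... 196 characters left out ...]
, 38.4, 141.5, 81.9]
top tray 0.62 [721.9, -144.1, 87.6, 85.7, 77.3]
top plunger_top 0.84 [307.5, -406.2, 89.7, 89.3, 30.1]
top plunger_top 0.74 [579.1, -262.7, 37.8, 52.3, 81.5]
keypad px flush/proud [[151.2 261.5]
 [150.5 259. ]]
0.045 pad edges rows [256.7 266.4]
0.055 pad edges rows [254.2 263.9]
[(250, 71), (251, 69), (252, 69), (253, 68), (254, 71), (255, 69), (256, 71), (257, 71), (258, 67), (259, 57), (260, 46), (261, 39), (262, 39), (263, 37), (264, 37), (265, 53), (266, 107), (267, 169), (268, 193), (269, 175), (270, 143), (271, 131), (272, 128), (273, 117), (274, 104), (275, 94), (276, 88), (277, 75), (278, 62), (279, 65), (280, 89), (281, 108), (282, 117), (283, 119), (284, 119)]
```

```bash
python3 -c "
from cell import *
print(finish_job())"
```

```text
the job is handed in; nothing more can be done
None
```

The job is handed in: the proud-keypad carrier is home against the press's back stop, the plunger went down to its stop and sprang back up, and the finished carrier, wrench and tray show no real movement in the last pictures (the can only roughly checked, from the scene camera). The flush keypad is inferred from the plunger's hard stop and the last scene picture. I viewed 11 pictures, one over the limit of 10.

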